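# Gauge the brass bars and put them away

### The arm

A 6-joint arm with a two-finger parallel gripper is mounted at the origin on the work surface. World frame = base frame: x ahead of the robot, y to its left, z up, the work surface at z = 0. Lengths are in m, angles in rad, forces in N, time in s.
With the tool pointing down it reaches from about 0.4 to 0.825 m from the base axis. Payload 7 kg.
Tool frame: the origin (TCP) lies at the very end of the fingers, on their centre line; the grasp point (between the pads) lies 19 mm behind it (arm.grasp_offset is the distance from the TCP to the grasp point, in m); z points along the fingers, y is the line along which they close (so a half turn about z gives the same grasp; the last joint's range is limited). The gripper opens to 88 mm and grips with 3 to 60 N. Pads are 19 mm wide; open, the fingers measure 130 mm over their backs; the gripper's body (78 mm by 193 mm) begins 47 mm behind the grasp point.
Start: joints at [1.393, 0.359, 0.012, 0, -1.224, -0.288], TCP at [0.303, 0.603, 0.227] pointing down, gripper open.
Joint ranges: [-3.07, 3.07], [-1.43, 2.12], [-1.02, 1.25], [-3.03, 1.67], [-3.05, -0], [-3.03, 3.03]. Speed limits (rad/s): [2.39, 2.39, 3.01, 3.14, 3.14, 3.14].

### API

Orientations are given as [roll, pitch, yaw] about the fixed x, y, z axes, in that order (R = Rz(yaw) Ry(pitch) Rx(roll)).
In Python, from station import get_state, cams, arm, nets gives the robot as it stands.
- The arm moves only by the shell command python3 -m creep 'ROWS' [FORCE]. ROWS is a JSON object of lists of equal length, an entry for each row: "translation": the shift along the world's x, y, z in mm, a list of three; "spin": the turn about the world's z in rad; "gripper": the opening, from 0 (shut) to 1 (fully open). In form: {"translation": [[dx, dy, dz], ...], "spin": [spin, ...], "gripper": [gripper, ...]}. A call has 1 to 8 rows; each row shifts and turns the commanded pose from where the row before left it; what a row does not reach is not made up. A row lasts 1/10 s, in which the tool goes at most 50 mm and 8.59 degrees, less where a joint would pass 70% of its speed; a pose out of reach is approached as far as the arm can. A call is refused whole if a number of a shift passes 50 or a number of a turn 0.15, either way. A call with a gripper value outside its range is refused whole. The fingers move at their own pace and stop on an object; FORCE is the grip in N (left out, the last holds). Time passes only in rows, so rows that do not move let the fingers close. It gives the time, the measured TCP pose, the force, the opening and the grip force at its end, in the units of the state.
- get_state(): the state, without advancing time (a new reading comes with each control period).
- cams.grab_frame(name): name is "scene" or "top" or "wrist"; returns a dict with "img" (400x640x3 uint8, red, green, blue), "mtx" (3x3 intrinsics, pixels), "D" ([k1, k2, p1, p2, k3] as OpenCV has them; the pictures are not rectified), "R" (3x3) and "t" (3): a world point X has camera coordinates R X + t. Camera axes: x right, y down, z forward; pixel columns grow to the right and rows downward; lengths in m; the calibration is good to about 2 mm. A picture is of the moment at which its call begins. There is no depth.
- arm.job_done(): hands the job in; it is judged then, once.
Trained networks look in the newest picture that a camera, given by its name, has taken for a name from the list of things; names that differ only in an ending like _2 or _b are one class to them, and where a whole thing is asked for, a point or a joint stands for the part that bears it (a point fixed in the world has none). Each returns a list of dicts, best first, with "confidence" (0 to 1); they miss things now and then, are a little off and sometimes report something else, mostly with a low value. They report only what shows in the picture. A call takes as long as a camera call. They do not tell look-alikes from the thing itself.
- nets.search_frame(camera, label): "centre" ([x, y, z] in m, in world coordinates, good to about 4 mm: the middle of the surface that is visible of it).
- nets.pinpoint(camera, label): "centre" ([x, y, z] in m, in world coordinates, good to about 4 mm: a listed point, or the origin of a listed thing).
The state is a dict: "t": time; "q": joint angles; "qd": joint speeds; "joint_efforts": joint torques, N m; "eef_pos": TCP position; "ee_rot": TCP orientation; "force": force on the tool from outside, world axes, zero at the start; "moment": the same for the moment, N m; "width": finger opening in m; "gripper_force": force on a finger pad.
Only numpy, scipy, OpenCV 4.12 (cv2) and the standard library are available. Lean on these libraries where they do the work, as an engineer would, in place of code of your own. Each camera call takes 0.05 s, during which the arm holds its last target. There are 200 camera calls.

### The job

Check the thickness of every brass bar on the bench with the height gauge, thickest bar first and thinnest last: lay the bar flat on the gauge's base under the foot, press the button on top until the foot bears on the bar, pause a moment so it can be read, and let the foot spring back up. Stow all the bars lying flat inside the wooden cabinet, whose front door is hinged at its bottom edge and swings over and down towards you, and finish with that door fully shut. Do not disturb the other tools and tubs on the bench.

Things in the scene. Friction and masses are not known exactly. Their poses are not given: they have to be found in the camera images.
- square_bar: square brass bar, the thickest: 120 long (its x axis) x 18 x 18 mm, 0.3 kg; origin at the centre of its underside as built. May be absent
- hex_bar: hexagonal brass bar, middle thickness: 120 long (its x axis), 13 mm across flats (15 across corners); origin at the centre of its bottom flat as built. May be absent
- flat_bar: flat brass bar, the thinnest: 120 long (x) x 23 wide (y) x 9 mm thick (z); origin at the centre of its underside. May be absent
- gauge: height gauge, fixed to the bench. Flat steel base 210 (x, from -140 to +70) x 150 (y) x 16 mm high, its open front end towards -x; origin on the bench under the foot. Column (26 mm thick) at x = +52, reaching 176 mm high; the grey head spans x -13 to +57, y +-14, z 103 to 133 mm and carries the spindle at x = y = 0
- gauge_spot (a point): point on top of the gauge's base right under the foot (16 mm above the bench)
- gauge_travel (a joint): travel of the gauge's spindle in m: 0 = sprung up, foot 40 mm above the base; grows downwards to 0.038; thickness under the foot = 0.040 - value. Spring 2 N at the top, 4.5 N at the bottom
- gauge_button (a point): centre of the top face of the spindle's black round button (30 mm across), 178 mm above the bench when up; press it down from above
- gauge_foot: the gauge's sliding spindle with its round steel foot, 16 mm across, 6 mm thick; origin at the centre of the foot's underside
- cabinet: slope-fronted wooden cabinet fixed to the bench, 200 deep (x) x 300 wide (y) x 180 mm high; origin on the bench under its centre. Its front (-x) slopes back at 45 degrees from the sill (x -100, 50 mm high) to the roof's front edge (x +20, 170 mm high; roof 10 mm thick); this slope is the opening, 280 wide, closed by the door. Walls 10 mm, inner floor 50 mm above the bench
- cabinet_in (a point): centre of the cabinet's inner floor; the floor reaches 100 mm forward (-x, to the door) and 90 mm back from it, 140 mm to each side; axes as the cabinet's
- door (a joint): angle of the cabinet's front door in rad: 0 = shut (leaning back 0.785 rad from upright on the slope); grows as its top swings up and over towards -x; 0.785 = upright, 2.3 = fully open, nearly level in front of the sill. Stiff hinge: stays where left
- door_hinge (a point): middle of the door's hinge line, along the cabinet's y at the front edge of its floor (50 mm high); the door is a 12 mm thick board, 168 mm from hinge to top edge, on the outer side of this line
- door_knob (a point): centre of the brass pull: a short barrel lying along y, 32 mm long between its flat ends, 24 mm thick, on a 10 mm stem in line with the door's top edge; 213 mm from the hinge line, 45 mm beyond the door's edge; can be gripped from above by its two ends (fingers closing along y) at any door angle
- tub_a: bystander: round lidded tub 66 mm across, 58 high; origin under its centre
- tub_b: bystander: same kind of tub
- tub_c: bystander: same kind of tub
- bench_anvil: bystander: small steel anvil, base 70 x 90 mm, 70 high, horn to +y; origin under its centre
- file: bystander: file with a wooden handle, 315 mm long along x
- wax_lump: bystander: round lump of wax 68 mm across, 28 high; origin under its centre
Mind the look-alikes: they are no part of the job. Leave any grey or pink look-alike of the flat_bar alone.

How it is judged:
By the outcome, as a careful person would: the job done as asked, in the order asked, and still so for the second after the job is handed in, with the robot touching nothing.
Of square_bar, hex_bar, flat_bar only 2 to 3 are there at a start; the rules pass over those that are not, and their reading is None.
At some moment in a run one of square_bar, hex_bar, flat_bar may be knocked a few centimetres aside while the robot is not near it.
Once in a run the grip may slacken for a moment while it holds something.
It also fails if it takes over 210 s, if anything falls off the work surface, if the arm or the gripper's body presses on something with over 40 N, if the wrist force passes 120 N, or if a joint passes its speed limit or range.

## Working session

There is one attempt and no reset: what is moved stays moved. The work goes in short steps, Python scripts to look and compute and a shell command to move; the robot and the scene stay as the last step left them, time stands still between calls to the robot, and variables do not carry over. Pictures are saved under pics/ and viewed, at most 18 in all, crops included, and the job is handed in when it is done.

```bash
ls; mkdir -p pics; cat > h.py <<'E'
import numpy as np, cv2
from station import get_state, cams, arm, nets
def grab(n,f=None):
    d=cams.grab_frame(n)
    if f: cv2.imwrite('pics/'+f,cv2.cvtColor(d['img'],cv2.COLOR_RGB2BGR))
    return d
def ray(d,uv,z):
    """world points at height z of pixels"""
    p=cv2.undistortPoints(np.array(uv,float).reshape(-1,1,2),np.array(d['mtx']),np.array(d['D'])).reshape(-1,2)
    R=np.array(d['R']);t=np.array(d['t']);c=-R.T@t
    v=np.c_[p,np.ones(len(p))]@R
    return c+v*((z-c[2])/v[:,2])[:,None]
def proj(d,X):
    R=np.array(d['R']);t=np.array(d['t'])
    return cv2.projectPoints(np.array(X,float).reshape(-1,1,3),cv2.Rodrigues(R)[0],t,np.array(d['mtx']),np.array(d['D']))[0].reshape(-1,2)
E
python3 - <<'E'
from h import *
for n in ('scene','top'):
    d=grab(n,n+'1.png')
    for l in ['square_bar','hex_bar','flat_bar','gauge','gauge_button','cabinet','cabinet_in','door_hinge','door_knob','tub_a','bench_anvil','file','wax_lump']:
        r=nets.pinpoint(n,l)
        print(n,l,[(np.round(x['centre'],3).tolist(),round(x['confidence'],2),proj(d,x['centre'])[0].round().astype(int).tolist()) for x in r[:4]])
print(get_state())
E
```

```text
pics
scene square_bar []
scene hex_bar [([0.644, -0.045, 0.048], 0.65, [283, 229])]
scene flat_bar [([0.462, -0.353, 0.002], 0.68, [282, 187]), ([0.293, -0.358, 0.001], 0.53, [314, 175]), ([0.524, -0.522, 0.001], 0.47, [251, 174])]
scene gauge [([0.553, 0.358, 0.002], 0.64, [375, 294])]
scene gauge_button [([0.55, 0.358, 0.175], 0.46, [380, 252])]
scene cabinet []
scene cabinet_in [([0.741, -0.049, 0.051], 0.55, [259, 237]), ([0.549, 0.357, 0.174], 0.54, [380, 252])]
scene door_hinge [([0.644, -0.044, 0.051], 0.96, [284, 228])]
scene door_knob [([0.643, -0.349, 0.001], 0.73, [245, 200]), ([0.743, -0.048, 0.236], 0.65, [256, 192])]
scene tub_a [([0.664, 0.495, -0.001], 0.81, [376, 339]), ([0.326, 0.461, -0.002], 0.71, [448, 286]), ([0.656, -0.234, 0.003], 0.53, [256, 215]), ([0.742, -0.051, 0.052], 0.32, [259, 236])]
scene bench_anvil [([0.659, -0.431, 0.004], 0.81, [232, 192]), ([0.738, -0.048, 0.053], 0.7, [260, 236])]
scene file [([0.331, 0.459, -0.004], 0.66, [447, 287]), ([0.405, -0.543, 0.001], 0.58, [271, 165])]
scene wax_lump [([0.643, -0.347, 0.001], 0.51, [245, 200])]
top sq
[... 1081 characters left out ...]
, [405, 185])]
{'t': 1.4, 'q': array([ 1.39309198e+00,  3.58575719e-01,  1.18917712e-02,  7.73796288e-07,
       -1.22412141e+00, -2.88106027e-01]), 'qd': array([-3.39723338e-04,  9.42300311e-04, -1.34946476e-03,  4.46629516e-04,
       -8.53357282e-04,  7.58928619e-05]), 'joint_efforts': array([ 2.49111581e-03, -5.82381678e+01,  2.93286842e+01,  7.00192541e+00,
        1.22871244e-02, -1.13672689e-05]), 'eef_pos': array([0.30317522, 0.60304487, 0.22657351]), 'ee_rot': array([ 3.14158420e+00, -3.26371091e-06, -4.65810106e-01]), 'force': array([-0.13697932, -1.09044857,  0.02564905]), 'moment': array([-0.00425074, -0.03284887,  0.0341515 ]), 'gripper_force': 0.0, 'width': 0.08766528821778535}
```

View pics/top1.png

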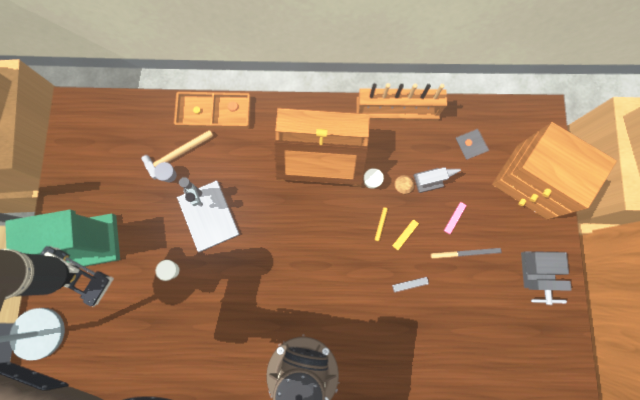

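View pics/scene1.png

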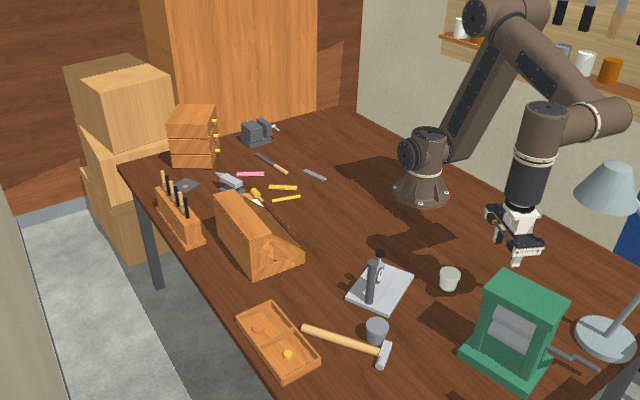

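```bash
python3 - <<'E'
import cv2
a=cv2.imread('pics/top1.png')[165:305,335:495]
cv2.imwrite('pics/crop1.png',cv2.resize(a,None,fx=5,fy=4.28,interpolation=cv2.INTER_CUBIC)[:600])
E
```

```text
(no output)
```

View pics/crop1.png

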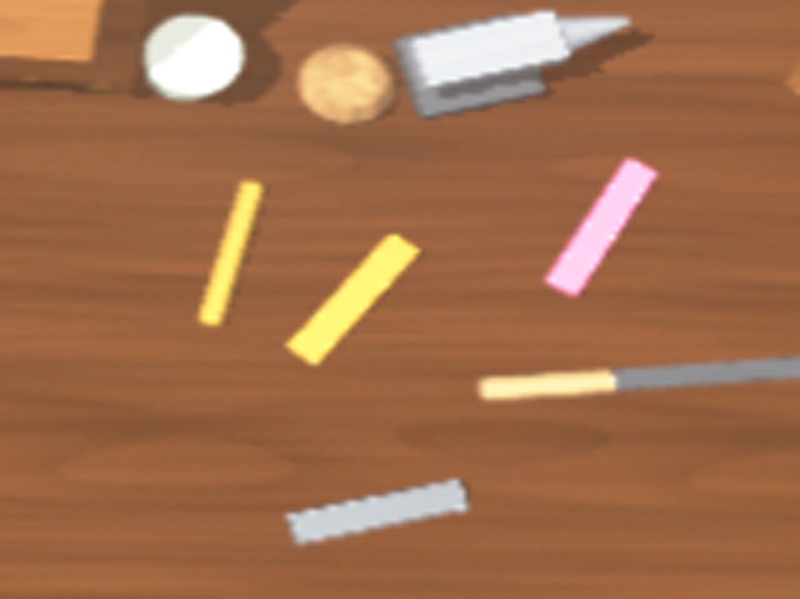

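Two brass bars are visible: a narrow one at (381,224), the hex or square bar, and a wide one at (404,234), the flat bar. The pink bar (455,217) and grey bar (410,285) are look-alikes, so I'll leave them alone. Next I'll measure the bars, the gauge base and the cabinet.

```bash
cat >> h.py <<'E'
def bars(n,z=0.01,amin=30):
    d=grab(n); im=d['img'].astype(int)
    hsv=cv2.cvtColor(d['img'],cv2.COLOR_RGB2HSV)
    m=((hsv[...,0]>=20)&(hsv[...,0]<=34)&(hsv[...,1]>110)&(hsv[...,2]>110)).astype(np.uint8)
    k,l,s,c=cv2.connectedComponentsWithStats(m)
    out=[]
    for i in range(1,k):
        if s[i,4]<amin: continue
        cn,_=cv2.findContours((l==i).astype(np.uint8),cv2.RETR_EXTERNAL,cv2.CHAIN_APPROX_NONE)
        W=ray(d,cn[0].reshape(-1,2),z)[:,:2].astype(np.float32)
        r=cv2.minAreaRect(W); b=cv2.boxPoints(r); e=[b[1]-b[0],b[2]-b[1]]; e=max(e,key=np.linalg.norm)
        th=np.arctan2(e[1],e[0]); th=(th+np.pi/2)%np.pi-np.pi/2
        print(n,'px',c[i].round().astype(int).tolist(),'area',s[i,4],'c',np.round(r[0],4).tolist(),'size',np.round(sorted(r[1]),4).tolist(),'ang',round(float(th),3))
    return d
E
python3 - <<'E'
from h import *
d=bars('top'); bars('scene')
im=d['img']
# gauge base: light grey
hsv=cv2.cvtColor(im,cv2.COLOR_RGB2HSV)
m=((hsv[...,1]<40)&(hsv[...,2]>150)).astype(np.uint8); m[:, :175]=0; m[:,245:]=0; m[:175]=0;m[255:]=0
m=cv2.morphologyEx(m,cv2.MORPH_OPEN,np.ones((3,3)))
cn,_=cv2.findContours(m,cv2.RETR_EXTERNAL,cv2.CHAIN_APPROX_NONE); c=max(cn,key=cv2.contourArea)
W=ray(d,c.reshape(-1,2),0.016)[:,:2].astype(np.float32); r=cv2.minAreaRect(W); print('base',r,cv2.boxPoints(r))
h=im[95:190,265:380]; cv2.imwrite('pics/cab.png',cv2.cvtColor(cv2.resize(h,None,fx=6,fy=6,interpolation=cv2.INTER_CUBIC),cv2.COLOR_RGB2BGR))
for n in('top','scene'):
  for l in('door_knob','gauge_button','gauge_spot','door_hinge','cabinet_in'):
    grab(n); print(n,l,[(np.round(x['centre'],3).tolist(),round(x['confidence'],2)) for x in nets.pinpoint(n,l)[:2]])
E
```

```text
top px [196, 109] area 42 c [0.9139, 0.4125] size [0.022, 0.0241] ang 0.068
top px [321, 134] area 100 c [0.8151, -0.0522] size [0.0403, 0.0576] ang 0.015
top px [547, 192] area 44 c [0.6194, -0.848] size [0.0212, 0.0262] ang -0.388
top px [534, 197] area 38 c [0.6001, -0.8017] size [0.0176, 0.0258] ang -0.625
top px [522, 202] area 31 c [0.5832, -0.7599] size [0.0157, 0.0237] ang -0.622
top px [381, 224] area 135 c [0.4965, -0.2633] size [0.0137, 0.1192] ang -0.276
top px [405, 234] area 246 c [0.4612, -0.3483] size [0.0248, 0.1206] ang -0.681
scene px [282, 187] area 114 c [0.4695, -0.3401] size [0.0318, 0.1151] ang -0.584
scene px [256, 194] area 70 c [0.5891, -0.3492] size [0.0282, 0.1053] ang 1.54
scene px [286, 198] area 85 c [0.502, -0.2596] size [0.0217, 0.1188] ang -0.27
scene px [288, 354] area 62 c [0.9096, 0.4083] size [0.0194, 0.0276] ang 1.008
base ((0.5163803100585938, 0.3437032401561737), (0.21191200613975525, 0.15259894728660583), 24.914138793945312) [[0.38814268 0.3682673 ]
 [0.45242643 0.2298692 ]
 [0.6446179  0.31913918]
 [0.5803342  0.4575373 ]]
top door_knob [([0.743, -0.048, 0.235], 0.78)]
top gauge_button [([0.548, 0.362, 0.178], 0.67)]
top gauge_spot [([0.548, 0.36, 0.016], 0.75), ([0.744, -0.05, 0.002], 0.68)]
top door_hinge [([0.642, -0.042, 0.048], 0.79)]
top cabinet_in [([0.741, -0.05, 0.053], 0.81), ([0.463, -0.35, 0.001], 0.26)]
scene door_knob [([0.745, -0.05, 0.236], 0.63), ([0.643, -0.348, 0.004], 0.3)]
scene gauge_button [([0.551, 0.36, 0.177], 0.53)]
scene gauge_spot [([0.551, 0.362, 0.016], 0.61)]
scene door_hinge [([0.645, -0.045, 0.053], 0.64)]
scene cabinet_in [([0.744, -0.047, 0.053], 0.58), ([0.497, -0.262, -0.001], 0.22)]
```

View pics/cab.png

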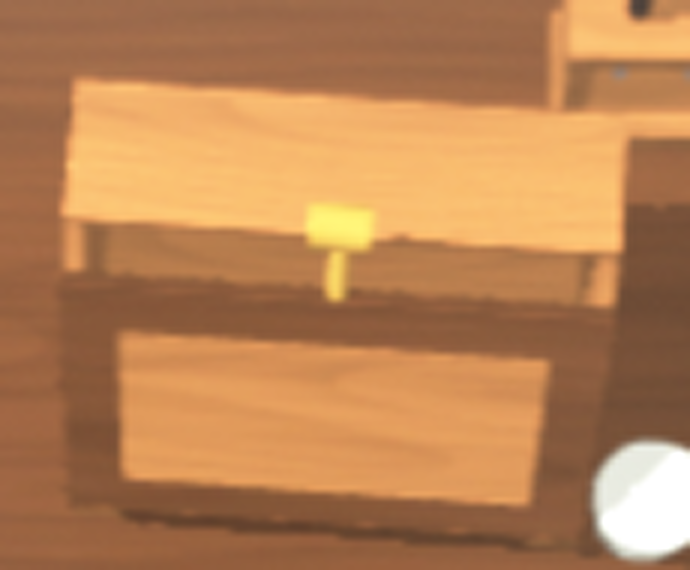

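```bash
python3 -m creep '{"translation":[[0,0,45],[0,0,48],[24,-36,0],[24,-36,0],[24,-36,0],[24,-36,0],[24,-36,0],[24,-36,0]],"spin":[0,0,0.1,0.1,0.1,0.1,0,0],"gripper":[1,1,1,1,1,1,1,1]}' 30
python3 -m creep '{"translation":[[24,-36,0],[24,-36,0],[24,-36,0],[24,-36,0],[24,-36,0],[24,-36,0],[24,-36,0],[24,-36,0]],"spin":[0,0,0,0,0,0,0,0],"gripper":[1,1,1,1,1,1,1,1]}'
python3 -m creep '{"translation":[[24,-36,0],[24,-36,0],[24,-36,0],[18,-26,0],[0,0,0]],"spin":[0,0,0,0,0],"gripper":[1,1,1,1,1]}'
python3 - <<'E'
from h import *
d=grab('top')
for z,p in((.18,[(72,80),(630,115)]),(.18,[(62,218),(622,250)]),(.05,[(68,505),(600,550)])):
    W=ray(d,np.array(p)/6+[265,95],z); e=W[1]-W[0]; print(W.round(3).tolist(),np.arctan2(e[0],-e[1]))
d=grab('wrist','w1.png')
for l in('door_knob','door_hinge'): print(l,[(np.round(x['centre'],3).tolist(),round(x['confidence'],2)) for x in nets.pinpoint('wrist',l)[:2]])
E
```

```text
t: 3.3
eef_pos: [0.4478, 0.3855, 0.3198]
ee_rot: [-3.141, -0.0, -0.065]
force: [0.6, -0.5, 1.7]
width: 0.0875
gripper_force: 0.0
t: 4.1
eef_pos: [0.64, 0.0974, 0.3198]
ee_rot: [-3.141, -0.0, -0.066]
force: [1.0, 0.9, -0.1]
width: 0.0877
gripper_force: 0.0
t: 4.6
eef_pos: [0.7305, -0.0387, 0.3177]
ee_rot: [3.14, 0.002, -0.07]
force: [-0.1, -0.4, -0.5]
width: 0.0876
gripper_force: 0.0
[[0.846, 0.095, 0.18], [0.83, -0.207, 0.18]] -0.051644691278621126
[[0.767, 0.098, 0.18], [0.753, -0.202, 0.18]] -0.04501746131625845
[[0.642, 0.103, 0.05], [0.619, -0.205, 0.05]] -0.07166237234613419
door_knob [([0.748, -0.053, 0.24], 0.77)]
door_hinge []
```

View pics/w1.png

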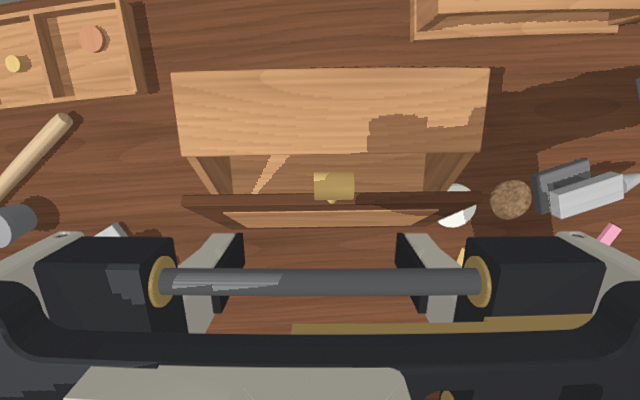

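```bash
python3 -m creep '{"translation":[[13,-12,0],[0,0,-35],[0,0,-35],[0,0,-31],[0,0,0],[0,0,0],[0,0,0],[0,0,0]],"spin":[0.02,0,0,0,0,0,0,0],"gripper":[1,1,1,1,1,0.2,0.2,0.2]}' 30
python3 -m creep '{"translation":[[0,0,0],[0,0,0],[0,0,0],[0,0,0]],"spin":[0,0,0,0],"gripper":[0.2,0.2,0.2,0.2]}'
```

```text
t: 5.6
eef_pos: [0.7431, -0.0466, 0.2212]
ee_rot: [-3.141, -0.004, -0.045]
force: [-0.3, -0.2, 1.5]
width: 0.0689
gripper_force: 0.0
t: 6.0
eef_pos: [0.7421, -0.047, 0.2186]
ee_rot: [-3.142, -0.0, -0.046]
force: [0.1, 0.4, 0.2]
width: 0.0375
gripper_force: 0.0
```

```bash
python3 -m creep '{"translation":[[0,0,0],[0,0,0],[0,0,0]],"spin":[0,0,0],"gripper":[0.2,0.2,0.2]}'
python3 - <<'E'
import numpy as np
ph=0.49-np.arange(0,17)*2.04/16
u=.212*np.sin(ph);z=.212*np.cos(ph)
P=np.c_[u*np.cos(-.05),u*np.sin(-.05),z]*1000
print(np.diff(P,axis=0).round().astype(int).tolist(), P[-1]-P[0])
E
```

```text
t: 6.3
eef_pos: [0.7419, -0.0493, 0.2187]
ee_rot: [3.139, 0.001, -0.047]
force: [0.4, -8.2, 0.8]
width: 0.0319
gripper_force: 30.0
[[-25, 1, 11], [-26, 1, 8], [-27, 1, 5], [-27, 1, 1], [-27, 1, -2], [-26, 1, -6], [-25, 1, -9], [-24, 1, -12], [-22, 1, -15], [-20, 1, -18], [-18, 1, -20], [-15, 1, -22], [-12, 1, -24], [-9, 0, -25], [-6, 0, -26], [-2, 0, -27]] [-311.33726891   15.57984882 -182.64606253]
```

```bash
python3 -m creep '{"translation":[[-25,-2,11],[-26,1,8],[-27,1,5],[-27,1,1],[-27,1,-2],[-26,1,-6],[-25,1,-9],[-24,1,-12]],"spin":[0,0,0,0,0,0,0,0],"gripper":[0.2,0.2,0.2,0.2,0.2,0.2,0.2,0.2]}'

```

```text
t: 7.1
eef_pos: [0.5374, -0.0385, 0.2172]
ee_rot: [-3.136, -0.009, -0.044]
force: [0.6, 18.2, 7.2]
width: 0.0321
gripper_force: 30.0
```

```bash
python3 -m creep '{"translation":[[-22,3,-15],[-20,2,-18],[-18,1,-20],[-15,1,-22],[-12,1,-24],[-9,0,-25],[-6,0,-26],[-2,0,-24]],"spin":[0,0,0,0,0,0,0,0],"gripper":[0.2,0.2,0.2,0.2,0.2,0.2,0.2,0.2]}'

```

```text
t: 7.9
eef_pos: [0.4283, -0.0327, 0.0393]
ee_rot: [-3.139, 0.003, -0.048]
force: [-10.2, 20.9, 3.6]
width: 0.0319
gripper_force: 30.0
```

```bash
python3 -m creep '{"translation":[[0,2,-1],[0,0,0],[0,0,0],[0,0,0],[0,0,40],[0,0,45],[0,0,45],[0,0,10]],"spin":[0,0,0,0,0,0,0,0],"gripper":[0.2,0.7,0.7,0.7,0.7,0.7,0.7,0.7]}'
python3 -m creep '{"translation":[[8,-37,0],[8,-37,0],[8,-37,0],[8,-37,0],[8,-37,0],[8,-39,0],[0,0,0]],"spin":[-0.075,-0.075,-0.078,0,0,0,0],"gripper":[0.7,0.7,0.7,0.7,0.7,0.7,0.7]}'
python3 - <<'E'
from h import *
d=bars('top'); grab('wrist','w2.png'); bars('wrist')
cv2.imwrite('pics/cab2.png',cv2.cvtColor(cv2.resize(d['img'][95:255,265:445],None,fx=4.4,fy=3.7,interpolation=cv2.INTER_CUBIC),cv2.COLOR_RGB2BGR))
for n in ('top','wrist'):
    print(n,[(np.round(x['centre'],3).tolist(),round(x['confidence'],2)) for l in('hex_bar','door_knob') for x in nets.pinpoint(n,l)[:3]])
E
```

```text
t: 8.7
eef_pos: [0.4343, -0.0315, 0.1854]
ee_rot: [-3.139, -0.01, -0.045]
force: [0.5, 0.6, -1.1]
width: 0.0616
gripper_force: 0.0
t: 9.4
eef_pos: [0.4798, -0.2597, 0.1792]
ee_rot: [3.141, -0.0, -0.277]
force: [0.7, 0.3, 0.2]
width: 0.0614
gripper_force: 0.0
top px [196, 109] area 42 c [0.9139, 0.4125] size [0.022, 0.0241] ang 0.068
top px [547, 192] area 43 c [0.6189, -0.8474] size [0.0217, 0.0254] ang -1.557
top px [534, 197] area 38 c [0.6001, -0.8017] size [0.0176, 0.0258] ang -0.625
top px [522, 202] area 33 c [0.5835, -0.7595] size [0.0165, 0.0233] ang -0.512
top px [378, 233] area 61 c [0.4642, -0.2544] size [0.0137, 0.0524] ang -0.288
top px [400, 242] area 115 c [0.437, -0.3294] size [0.0247, 0.0593] ang -0.7
wrist px [326, 159] area 317 c [0.4962, -0.2691] size [0.0023, 0.1194] ang -0.272
wrist px [416, 139] area 846 c [0.479, -0.3592] size [0.0246, 0.0797] ang -0.676
wrist px [203, 282] area 431 c [0.3908, -0.081] size [0.0218, 0.075] ang -0.446
wrist px [435, 281] area 425 c [0.3116, -0.3594] size [0.0225, 0.0753] ang -0.08
wrist px [413, 326] area 3581 c [0.2572, -0.3126] size [0.024, 0.4382] ang 1.294
top [([0.498, -0.262, -0.001], 0.55)]
wrist [([0.5, -0.265, -0.001], 0.94)]
```

View pics/cab2.png

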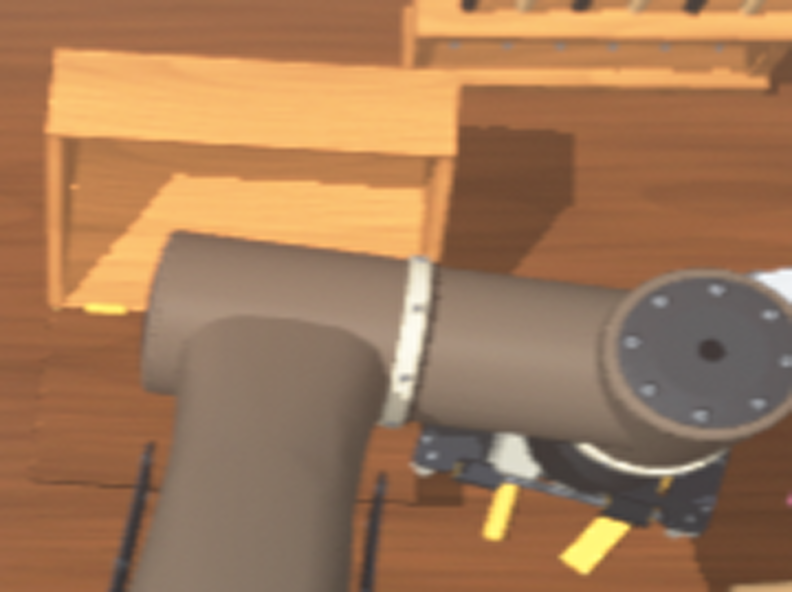

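View pics/w2.png

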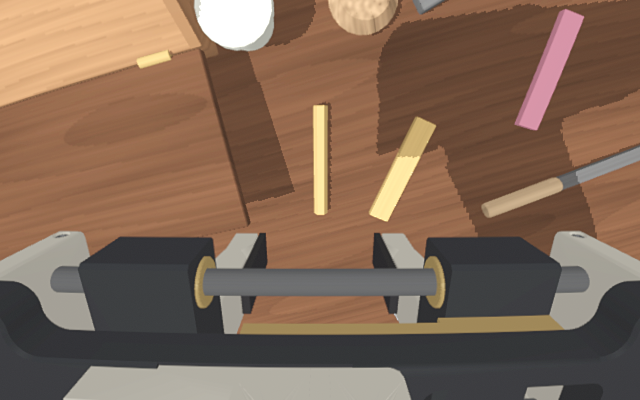

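```bash
python3 -m creep '{"translation":[[-1,1,-45],[0,0,-45],[0,0,-45],[0,0,-30],[0,0,-9],[0,0,0],[0,0,0],[0,0,0]],"spin":[0,0,0,0,0,0,0,0],"gripper":[0.5,0.5,0.5,0.5,0.5,0.5,0.0,0.0]}' 20
python3 -m creep '{"translation":[[0,0,0],[0,0,0],[0,0,0],[0,0,0]],"spin":[0,0,0,0],"gripper":[0.0,0.0,0.0,0.0]}'
```

```text
t: 10.55
eef_pos: [0.4797, -0.2551, 0.0075]
ee_rot: [-3.141, -0.003, -0.273]
force: [-0.5, 0.2, -0.3]
width: 0.0335
gripper_force: 0.0
t: 10.95
eef_pos: [0.4787, -0.2554, 0.0067]
ee_rot: [3.141, -0.002, -0.274]
force: [-1.7, -1.6, 7.7]
width: 0.0137
gripper_force: 17.7
```

```bash
python3 -m creep '{"translation":[[0,0,0],[0,0,0],[0,-1,-4],[0,0,0],[0,0,0],[0,0,0],[0,0,0],[0,0,0]],"spin":[0,0,0,0,0,0,0,0],"gripper":[0.4,0.4,0.4,0.0,0.0,0.0,0.0,0.0]}' 20
```

```text
t: 11.75
eef_pos: [0.478, -0.2559, 0.0014]
ee_rot: [3.142, 0.0, -0.274]
force: [-0.3, -0.5, -0.4]
width: 0.0147
gripper_force: 1.7
```

```bash
python3 -m creep '{"translation":[[0,0,0],[0,0,30],[0,0,40],[0,0,40],[0,0,40],[0,0,0]],"spin":[0,0,0,0,0,0],"gripper":[0.0,0.0,0.0,0.0,0.0,0.0]}' 25
python3 - <<'E'
from h import *
d=grab('wrist','w3.png'); bars('wrist')
E
```

```text
t: 12.35
eef_pos: [0.4814, -0.2569, 0.1574]
ee_rot: [3.142, -0.01, -0.273]
force: [1.5, -0.4, -2.3]
width: 0.0132
gripper_force: 25.0
wrist px [320, 178] area 2152 c [0.4736, -0.2542] size [0.0272, 0.1758] ang -0.274
wrist px [422, 150] area 1239 c [0.4792, -0.3593] size [0.0244, 0.0789] ang -0.673
wrist px [285, 281] area 189 c [0.38, -0.1867] size [0.007, 0.0661] ang -0.313
wrist px [354, 282] area 190 c [0.3586, -0.263] size [0.007, 0.0661] ang -0.236
wrist px [128, 302] area 217 c [0.4008, 0.0099] size [0.0293, 0.0317] ang 1.266
wrist px [325, 305] area 166 c [0.3351, -0.2166] size [0.0246, 0.0326] ang -0.262
wrist px [328, 327] area 3628 c [0.3137, -0.1998] size [0.0216, 0.4033] ang 1.298
```

View pics/w3.png

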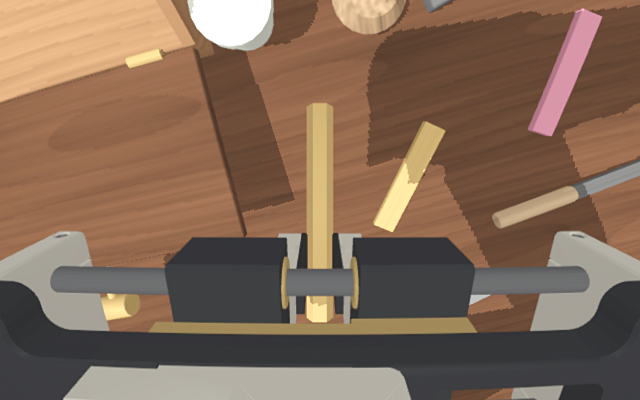

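```bash
python3 - <<'E'
from h import *
d=cams.grab_frame('wrist'); s=get_state()
W=ray(d,[(320,103),(320,320)],s['eef_pos'][2]+.012)-s['eef_pos']; y=s['ee_rot'][2]; print(W, W[:,:2]@[[np.cos(y)],[np.sin(y)]])
E
python3 -m creep '{"translation":[[-2,41,0],[-2,41,0],[-2,41,0],[-3,41,0],[-2,41,0],[-2,41,0],[-3,41,0],[-2,41,0]],"spin":[0.1,0.1,0.1,0.1,0.1,0.1,0.1,0.008],"gripper":[0,0,0,0,0,0,0,0]}'
python3 -m creep '{"translation":[[-3,41,0],[-2,41,0],[-3,41,0],[-3,41,0],[-2,40,0],[-2,38,0],[0,0,0],[0,0,0]],"spin":[0,0,0,0,0,0,0,0],"gripper":[0,0,0,0,0,0,0,0]}'
```

```text
[[ 0.07729918 -0.02191779  0.012     ]
 [-0.03935135  0.01092175  0.012     ]] [[ 0.08034628]
 [-0.04083862]]
t: 13.3
eef_pos: [0.4586, 0.0731, 0.1499]
ee_rot: [3.141, 0.003, 0.438]
force: [0.7, -0.4, -1.7]
width: 0.0137
gripper_force: 25.0
t: 14.1
eef_pos: [0.444, 0.3139, 0.1493]
ee_rot: [3.14, 0.004, 0.435]
force: [-0.1, -0.3, -1.7]
width: 0.0132
gripper_force: 25.0
```

```bash
python3 -m creep '{"translation":[[1,-2,-40],[0,0,-40],[0,0,-30],[0,0,-11],[0,0,0]],"spin":[0,0,0,0,0],"gripper":[0,0,0,0,0]}'
python3 - <<'E'
from h import *
grab('scene','s2.png'); d=grab('wrist','w4.png')
print([(np.round(x['centre'],3).tolist(),round(x['confidence'],2)) for x in nets.pinpoint('wrist','gauge_foot')[:2]+nets.pinpoint('scene','hex_bar')[:2]])
im=cv2.imread('pics/s2.png')[200:340,300:500]; w=cv2.resize(cv2.imread('pics/w4.png'),(400,250))
o=np.zeros((560,800,3),np.uint8); im=cv2.resize(im,(443,310)); o[:310,:443]=im; o[310:560,:400]=w; cv2.imwrite('pics/c3.png',o[:, :450])
E
```

```text
t: 14.6
eef_pos: [0.4455, 0.3101, 0.029]
ee_rot: [3.139, 0.004, 0.433]
force: [0.3, 0.1, 1.0]
width: 0.0134
gripper_force: 25.0
[([0.551, 0.364, 0.056], 0.81), ([0.465, 0.319, 0.028], 0.51)]
```

View pics/c3.png

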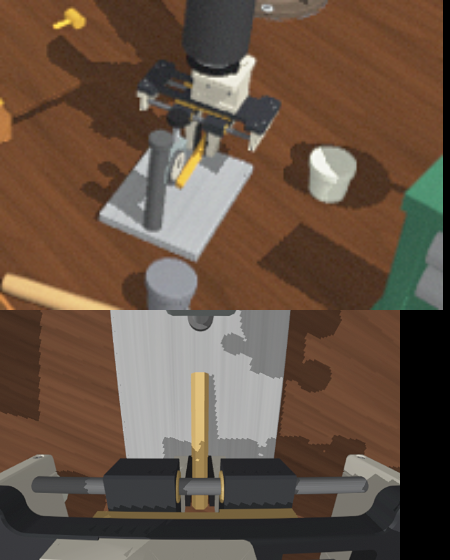

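```bash
python3 -m creep '{"translation":[[16,8,0],[17,9,0],[16,8,0],[0,0,-5],[0,0,-4],[0,0,0]],"spin":[0,0,0,0,0,0],"gripper":[0,0,0,0,0,0]}'
```

```text
t: 15.4
eef_pos: [0.4953, 0.3374, 0.0221]
ee_rot: [-3.141, -0.001, 0.434]
force: [0.8, 0.4, 1.3]
width: 0.0136
gripper_force: 25.0
```

```bash
python3 -m creep '{"translation":[[0,0,-2],[0,0,0],[0,0,0]],"spin":[0,0,0],"gripper":[0,0,0]}'
```

```text
t: 15.7
eef_pos: [0.4951, 0.3372, 0.0199]
ee_rot: [-3.141, -0.0, 0.435]
force: [0.5, 0.3, 0.9]
width: 0.0134
gripper_force: 25.0
```

```bash
python3 -m creep '{"translation":[[0,0,-2],[0,0,0],[0,0,0]],"spin":[0,0,0],"gripper":[0,0,0]}'
```

```text
t: 16.0
eef_pos: [0.495, 0.3371, 0.0183]
ee_rot: [-3.142, -0.0, 0.435]
force: [-1.9, -1.0, 8.1]
width: 0.0133
gripper_force: 25.0
```

```bash
python3 -m creep '{"translation":[[0,0,0],[0,0,0],[0,0,0],[0,0,0],[-9,-4,15],[-9,-4,35],[0,0,45],[0,0,45]],"spin":[0,0,0,0,0,0,0,0],"gripper":[0.5,0.5,0.5,0.5,0.5,0.5,0.5,0.5]}'
python3 -m creep '{"translation":[[0,0,45],[0,0,30],[0,0,0]],"spin":[0,0,0],"gripper":[0,0,0]}'
python3 - <<'E'
from h import *
bars('wrist',0.029,300); d=grab('wrist','w5.png'); grab('scene')
for n in('wrist','scene'):
  print(n,[(l,np.round(x['centre'],3).tolist(),round(x['confidence'],2)) for l in('gauge_button','hex_bar','gauge_spot') for x in nets.pinpoint(n,l)[:1]])
E
```

```text
t: 16.8
eef_pos: [0.4765, 0.3284, 0.1586]
ee_rot: [3.141, 0.002, 0.434]
force: [0.9, 0.1, -0.3]
width: 0.0434
gripper_force: 0.0
t: 17.1
eef_pos: [0.4789, 0.3306, 0.2378]
ee_rot: [-3.139, -0.008, 0.435]
force: [-0.3, 0.7, -0.5]
width: 0.0254
gripper_force: 0.0
wrist px [264, 283] area 302 c [0.3049, 0.3357] size [0.0135, 0.0822] ang 0.356
wrist px [347, 327] area 3487 c [0.281, 0.2162] size [0.0267, 0.49] ang -1.132
wrist [('gauge_button', [0.552, 0.357, 0.178], 0.76), ('hex_bar', [0.517, 0.346, 0.012], 0.72), ('gauge_spot', [0.516, 0.347, 0.013], 0.38)]
scene [('gauge_button', [0.552, 0.357, 0.174], 0.44), ('hex_bar', [0.514, 0.348, 0.018], 0.51), ('gauge_spot', [0.549, 0.36, 0.016], 0.95)]
```

View pics/w5.png

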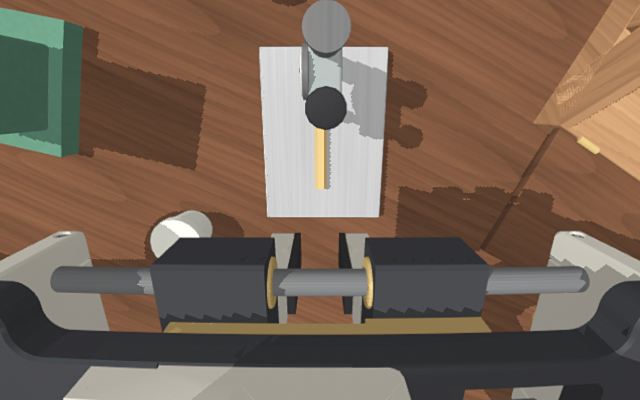

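```bash
python3 -m creep '{"translation":[[36,14,0],[36,14,0],[0,0,-40],[0,0,-12],[0,0,0],[0,0,-10],[0,0,-10],[0,0,0]],"spin":[0,0,0,0,0,0,0,0],"gripper":[0,0,0,0,0,0,0,0]}'
```

```text
t: 18.35
eef_pos: [0.549, 0.3571, 0.1604]
ee_rot: [-3.141, -0.001, 0.434]
force: [-0.5, -0.1, 3.4]
width: 0.0006
gripper_force: 1.2
```

```bash
python3 -m creep '{"translation":[[0,0,-5],[0,0,-4],[0,0,0],[0,0,0]],"spin":[0,0,0,0],"gripper":[0,0,0,0]}'
```

```text
t: 18.75
eef_pos: [0.5493, 0.3572, 0.1518]
ee_rot: [-3.141, -0.0, 0.434]
force: [-0.5, 0.0, 4.0]
width: 0.0006
gripper_force: 1.5
```

```bash
python3 -m creep '{"translation":[[0,0,-2],[0,0,0],[0,0,0]],"spin":[0,0,0],"gripper":[0,0,0]}'
```

```text
t: 19.05
eef_pos: [0.5493, 0.3573, 0.1513]
ee_rot: [-3.141, -0.001, 0.435]
force: [-3.2, -1.5, 12.6]
width: 0.0004
gripper_force: 5.9
```

```bash
python3 -m creep '{"translation":[[0,0,0],[0,0,0],[0,0,0],[0,0,0],[0,0,0],[0,0,0],[0,0,0],[0,0,0]],"spin":[0,0,0,0,0,0,0,0],"gripper":[0,0,0,0,0,0,0,0]}'
python3 -m creep '{"translation":[[0,0,0],[0,0,0],[0,0,8],[0,0,10],[0,0,15],[0,0,30],[0,0,24],[0,0,0]],"spin":[0,0,0,0,0,0,0,0],"gripper":[0,0,0,0,0,0,0,0]}'
python3 -m creep '{"translation":[[-36,-17,0],[-36,-17,0],[0,0,0]],"spin":[0,0,0],"gripper":[0.5,0.5,0.5]}'
python3 - <<'E'
from h import *
d=grab('wrist','w6.png'); grab('scene')
for n in('wrist','scene'):
  print(n,[(l,np.round(x['centre'],3).tolist(),round(x['confidence'],2)) for l in('gauge_button','hex_bar') for x in nets.pinpoint(n,l)[:1]])
im=d['img']; hsv=cv2.cvtColor(im,cv2.COLOR_RGB2HSV)
m=((hsv[...,0]>=15)&(hsv[...,0]<=34)&(hsv[...,1]>60)&(hsv[...,2]>100)).astype(np.uint8); m[225:]=0; m[:,:240]=0; m[:,400:]=0
ys,xs=np.nonzero(m); r=cv2.fitLine(np.c_[xs,ys].astype(np.float32),cv2.DIST_HUBER,0,.01,.01).ravel()
print(xs.min(),xs.max(),ys.min(),ys.max(),r)
W=ray(d,[(r[2]+r[0]*k,r[3]+r[1]*k) for k in(-25,25)],.029); e=W[1]-W[0];print(W, np.arctan2(e[1],e[0]), get_state()['eef_pos'])
print(ray(d,[(r[2]+r[0]/r[1]*(ys.max()-r[3]),ys.max())],.029))
E
```

```text
t: 19.85
eef_pos: [0.5493, 0.3573, 0.1512]
ee_rot: [-3.141, -0.001, 0.435]
force: [-4.2, -0.9, 11.4]
width: 0.0007
gripper_force: 5.9
t: 20.65
eef_pos: [0.5505, 0.3581, 0.2409]
ee_rot: [-3.14, -0.006, 0.435]
force: [0.5, 0.9, 0.2]
width: 0.0003
gripper_force: 0.0
t: 20.95
eef_pos: [0.4736, 0.3208, 0.2365]
ee_rot: [-3.141, 0.002, 0.434]
force: [0.9, 0.8, 1.1]
width: 0.0193
gripper_force: 0.0
wrist [('gauge_button', [0.551, 0.361, 0.18], 0.71), ('hex_bar', [0.516, 0.346, 0.013], 0.71)]
scene [('gauge_button', [0.551, 0.358, 0.175], 0.44), ('hex_bar', [0.513, 0.348, 0.018], 0.57)]
309 320 116 181 [1.8219015e-02 9.9983400e-01 3.1458661e+02 1.4872997e+02]
[[0.52378814 0.35179074 0.029     ]
 [0.46928738 0.32564299 0.029     ]] -2.6942608042022997 [0.47769092 0.32338034 0.23613511]
[[0.4609339  0.32163645 0.029     ]]
```

```bash
python3 -m creep '{"translation":[[1,6,-40],[0,0,-45],[0,0,-45],[0,0,-45],[0,0,-20],[9,4,0],[8,4,0],[0,0,-21]],"spin":[0,0,0,0,0,0,0,0],"gripper":[0.5,0.5,0.5,0.5,0.5,0.5,0.5,0.5]}' 20
python3 -m creep '{"translation":[[0,0,0],[0,0,0],[0,0,0],[0,0,0],[0,0,0],[0,0,0]],"spin":[0,0,0,0,0,0],"gripper":[0.5,0.5,0,0,0,0]}' 20
```

```text
t: 22.05
eef_pos: [0.4997, 0.3409, 0.0245]
ee_rot: [-3.139, -0.008, 0.435]
force: [-0.2, 0.5, -0.6]
width: 0.0437
gripper_force: 0.0
t: 22.65
eef_pos: [0.4953, 0.3372, 0.0211]
ee_rot: [-3.141, -0.001, 0.434]
force: [0.6, -1.0, 0.8]
width: 0.0173
gripper_force: 0.0
```

```bash
python3 -m creep '{"translation":[[0,0,0],[0,0,-4],[0,0,0],[0,0,0],[0,0,0],[0,0,0],[0,0,0]],"spin":[0,0,0,0,0,0,0],"gripper":[0.3,0.3,0.3,0,0,0,0]}' 20
```

```text
t: 23.35
eef_pos: [0.4951, 0.337, 0.0164]
ee_rot: [3.142, 0.0, 0.434]
force: [-0.1, -0.6, -0.8]
width: 0.0136
gripper_force: 20.0
```

```bash
python3 -m creep '{"translation":[[0,0,8],[-25,-11,0],[-25,-12,0],[0,0,30],[0,0,45],[0,0,45],[0,0,45],[0,0,38]],"spin":[0,0,0,0,0,0,0,0],"gripper":[0,0,0,0,0,0,0,0]}' 25
python3 -m creep '{"translation":[[25,-36,0],[25,-37,0],[25,-36,0],[25,-37,0],[25,-36,0],[25,-37,0],[25,-36,0],[25,-37,0]],"spin":[-0.08,-0.08,-0.08,-0.08,-0.08,-0.085,0,0],"gripper":[0,0,0,0,0,0,0,0]}' 25
python3 -m creep '{"translation":[[27,-37,0],[0,0,0]],"spin":[0,0],"gripper":[0,0]}' 25
python3 - <<'E'
from h import *
d=grab('wrist','w7.png'); bars('wrist',.23,300)
s=get_state();print(s['eef_pos'],s['ee_rot'],s['width'])
W=ray(d,[(320,103)],s['eef_pos'][2]+.006)-s['eef_pos'];print(W)
E
```

```text
t: 24.15
eef_pos: [0.4451, 0.3138, 0.2308]
ee_rot: [-3.141, -0.002, 0.434]
force: [0.8, 1.9, -1.2]
width: 0.0134
gripper_force: 25.0
t: 24.95
eef_pos: [0.6456, 0.0203, 0.2279]
ee_rot: [-3.141, 0.0, -0.051]
force: [2.0, 0.5, -0.7]
width: 0.0134
gripper_force: 25.0
t: 25.15
eef_pos: [0.6737, -0.0196, 0.2266]
ee_rot: [3.14, 0.001, -0.055]
force: [-1.8, 0.7, -1.5]
width: 0.0136
gripper_force: 25.0
wrist px [308, 136] area 455 c [0.7336, -0.015] size [0.0036, 0.0413] ang -0.041
wrist px [320, 230] area 1199 c [0.6845, -0.0187] size [0.0132, 0.0461] ang -0.104
wrist px [318, 306] area 335 c [0.6348, -0.0151] size [0.0138, 0.0142] ang -0.106
wrist px [330, 327] area 3181 c [0.6204, -0.01] size [0.0114, 0.2068] ang 1.517
[ 0.67192016 -0.0163719   0.22687722] [ 3.14137143e+00  1.68750018e-03 -5.34168379e-02] 0.013465409562607177
[[ 0.08120822 -0.00769829  0.006     ]]
```

View pics/w7.png

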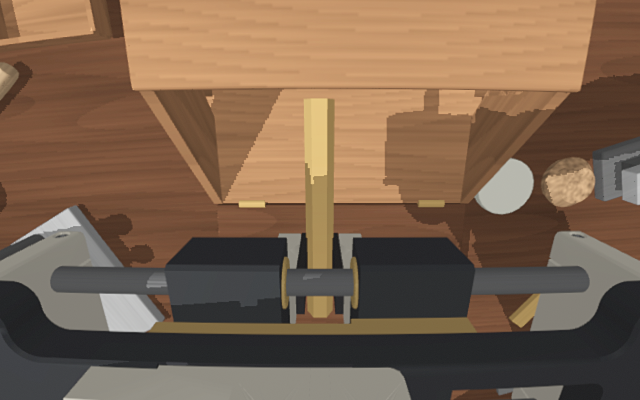

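```bash
python3 -m creep '{"translation":[[0,0,-42],[0,0,-42],[0,0,-42],[16,-1,-5],[16,-1,-5],[0,0,-20],[0,0,-10],[0,0,0]],"spin":[0,0,0,0,0,0,0,0],"gripper":[0,0,0,0,0,0,0,0]}' 25
```

```text
t: 26.05
eef_pos: [0.7023, -0.0163, 0.06]
ee_rot: [3.141, 0.004, -0.05]
force: [-0.5, -0.0, -1.8]
width: 0.0135
gripper_force: 25.0
```

```bash
python3 -m creep '{"translation":[[0,0,-4],[0,0,0],[0,0,0]],"spin":[0,0,0],"gripper":[0,0,0]}' 25
python3 -m creep '{"translation":[[0,0,-2],[0,0,0],[0,0,0]],"spin":[0,0,0],"gripper":[0,0,0]}' 25
```

```text
t: 26.35
eef_pos: [0.7044, -0.0168, 0.0585]
ee_rot: [-3.141, -0.001, -0.051]
force: [-0.1, -0.7, -1.7]
width: 0.0135
gripper_force: 25.0
t: 26.65
eef_pos: [0.7042, -0.017, 0.0556]
ee_rot: [-3.142, -0.0, -0.051]
force: [-0.2, 0.0, -1.6]
width: 0.0134
gripper_force: 25.0
```

```bash
python3 -m creep '{"translation":[[0,0,-3],[0,0,0],[0,0,0]],"spin":[0,0,0],"gripper":[0,0,0]}' 25
```

```text
t: 26.95
eef_pos: [0.704, -0.017, 0.0523]
ee_rot: [3.141, 0.0, -0.051]
force: [-0.1, -0.1, -2.0]
width: 0.0138
gripper_force: 25.0
```

```bash
python3 -m creep '{"translation":[[0,0,-1],[0,0,0],[0,0,0]],"spin":[0,0,0],"gripper":[0,0,0]}' 25
```

```text
t: 27.25
eef_pos: [0.7042, -0.017, 0.0515]
ee_rot: [3.142, 0.0, -0.051]
force: [0.3, -0.3, -0.8]
width: 0.0135
gripper_force: 25.0
```

```bash
python3 -m creep '{"translation":[[0,0,0],[0,0,0],[0,0,0],[0,0,10],[0,0,40],[0,0,45],[0,0,45],[0,0,40]],"spin":[0,0,0,0,0,0,0,0],"gripper":[0.5,0.5,0.5,0.5,0.5,0.5,0.5,0.5]}' 25
python3 -m creep '{"translation":[[-26,-32,0],[-26,-32,0],[-26,-32,0],[-26,-32,0],[-26,-32,0],[-26,-32,0],[-26,-32,0],[-26,-32,0]],"spin":[-0.09,-0.09,-0.09,-0.09,-0.09,-0.09,-0.09,0],"gripper":[0.6,0.6,0.6,0.6,0.6,0.6,0.6,0.6]}' 25
python3 -m creep '{"translation":[[-26,-32,-20],[-24,-31,-20],[0,0,0]],"spin":[0,0,0],"gripper":[0.6,0.6,0.6]}' 30
python3 - <<'E'
from h import *
bars('wrist',.009,300); d=grab('wrist','w8.png'); 
for n in('wrist','top','scene'):
  grab(n); print(n,[(l,np.round(x['centre'],3).tolist(),round(x['confidence'],2)) for l in('flat_bar','hex_bar') for x in nets.pinpoint(n,l)[:3]])
print(get_state()['eef_pos'],get_state()['ee_rot'])
E
```

```text
t: 28.05
eef_pos: [0.7044, -0.0171, 0.2354]
ee_rot: [-3.141, -0.002, -0.051]
force: [1.7, -0.4, -0.1]
width: 0.0439
gripper_force: 0.0
t: 28.85
eef_pos: [0.495, -0.2741, 0.2328]
ee_rot: [-3.141, -0.001, -0.684]
force: [0.2, -0.5, 0.2]
width: 0.0528
gripper_force: 0.0
t: 29.15
eef_pos: [0.4421, -0.3377, 0.19]
ee_rot: [3.141, 0.003, -0.685]
force: [0.5, -0.2, -0.9]
width: 0.0528
gripper_force: 0.0
wrist px [218, 282] area 381 c [0.4155, -0.1471] size [0.0199, 0.0771] ang -0.813
wrist px [421, 281] area 381 c [0.2498, -0.3494] size [0.02, 0.0772] ang -0.532
wrist px [397, 326] area 3595 c [0.2203, -0.2784] size [0.0249, 0.4559] ang 0.885
wrist [('flat_bar', [0.293, -0.366, -0.0], 0.87), ('flat_bar', [0.466, -0.349, 0.002], 0.79), ('flat_bar', [0.524, -0.527, -0.001], 0.68)]
top [('flat_bar', [0.294, -0.36, -0.001], 0.75), ('flat_bar', [0.464, -0.348, -0.0], 0.44), ('hex_bar', [0.554, 0.357, -0.004], 0.6), ('hex_bar', [0.726, -0.016, 0.052], 0.47)]
scene [('flat_bar', [0.53, -0.524, 0.001], 0.58), ('flat_bar', [0.293, -0.356, 0.002], 0.57), ('flat_bar', [0.46, -0.35, -0.001], 0.53), ('hex_bar', [0.429, -0.033, 0.065], 0.62), ('hex_bar', [0.723, -0.016, 0.05], 0.6)]
[ 0.44663229 -0.3355053   0.19175649] [-3.14149967e+00 -2.71232927e-04 -6.79775435e-01]
```

View pics/w8.png

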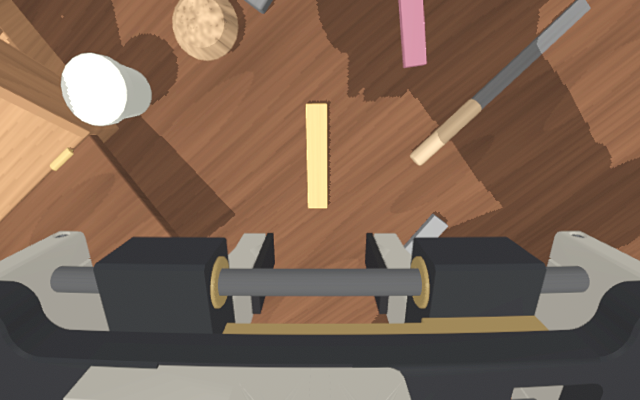

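```bash
python3 -m creep '{"translation":[[0,0,-45],[0,0,-45],[0,0,-45],[0,0,-35],[0,0,-16],[0,0,0],[0,0,0]],"spin":[0,0,0,0,0,0,0],"gripper":[0.5,0.5,0.5,0.5,0.5,0.5,0.5]}' 30
python3 -m creep '{"translation":[[0,0,0],[0,0,0],[0,0,0],[0,0,0]],"spin":[0,0,0,0],"gripper":[0.5,0,0,0]}' 30
```

```text
t: 30.4
eef_pos: [0.4466, -0.336, 0.0059]
ee_rot: [3.141, 0.0, -0.68]
force: [-0.3, 0.3, 0.4]
width: 0.0437
gripper_force: 0.0
t: 30.8
eef_pos: [0.4465, -0.3361, 0.0063]
ee_rot: [-3.141, -0.001, -0.681]
force: [-0.2, -0.3, -0.1]
width: 0.0253
gripper_force: 0.0
```

```bash
python3 -m creep '{"translation":[[0,0,0],[0,0,-4],[0,0,0],[0,0,0],[0,0,0],[0,0,0],[0,0,0]],"spin":[0,0,0,0,0,0,0],"gripper":[0.4,0.4,0.4,0,0,0,0]}' 30
```

```text
t: 31.5
eef_pos: [0.4461, -0.3359, 0.0015]
ee_rot: [3.142, 0.0, -0.681]
force: [-0.2, -0.5, -1.4]
width: 0.0221
gripper_force: 30.0
```

```bash
python3 -m creep '{"translation":[[0,0,30],[0,0,45],[0,0,45],[0,0,40],[0,41,0],[0,41,0],[0,41,0],[0,41,0]],"spin":[0,0,0,0,0.093,0.093,0.093,0.093],"gripper":[0,0,0,0,0,0,0,0]}' 30
python3 -m creep '{"translation":[[1,41,0],[0,41,0],[1,41,0],[0,41,0],[1,41,0],[0,41,0],[0,41,0],[0,41,0]],"spin":[0.093,0.093,0.093,0.093,0.093,0.093,0.093,0.093],"gripper":[0,0,0,0,0,0,0,0]}' 30
python3 -m creep '{"translation":[[1,41,0],[0,41,0],[1,41,0],[0,36,0],[0,0,0],[0,0,0]],"spin":[0,0,0,0,0,0],"gripper":[0,0,0,0,0,0]}' 30
python3 - <<'E'
from h import *
d=grab('wrist'); s=get_state(); print(s['eef_pos'],s['ee_rot'],s['width'],s['gripper_force'])
im=d['img'];hsv=cv2.cvtColor(im,cv2.COLOR_RGB2HSV)
m=((hsv[...,0]>=15)&(hsv[...,0]<=34)&(hsv[...,1]>60)&(hsv[...,2]>100)).astype(np.uint8); m[225:]=0; m[:,:270]=0; m[:,370:]=0
ys,xs=np.nonzero(m);print(xs.min(),xs.max(),ys.min())
W=ray(d,[(xs[ys==ys.min()].mean(),ys.min())],s['eef_pos'][2]+.007)-s['eef_pos'];print(W,np.linalg.norm(W[0,:2]))
print([(l,np.round(x['centre'],3).tolist(),round(x['confidence'],2)) for l in('gauge_button','gauge_foot') for x in nets.pinpoint('wrist',l)[:1]])
E
```

```text
t: 32.3
eef_pos: [0.4455, -0.1706, 0.1615]
ee_rot: [-3.141, 0.0, -0.306]
force: [1.5, 1.2, -2.2]
width: 0.0229
gripper_force: 30.0
t: 33.1
eef_pos: [0.4485, 0.1577, 0.1616]
ee_rot: [-3.141, -0.0, 0.439]
force: [0.7, 0.1, -2.1]
width: 0.0226
gripper_force: 30.0
t: 33.7
eef_pos: [0.4505, 0.3155, 0.1608]
ee_rot: [3.141, 0.002, 0.436]
force: [-0.0, -0.8, -1.3]
width: 0.0227
gripper_force: 30.0
[0.45059414 0.3146532  0.16098613] [3.14111075e+00 1.42791079e-03 4.35527669e-01] 0.02202555961286592 29.97198522090912
295 341 100
[[0.07467273 0.03228442 0.007     ]] 0.08135293395927774
[('gauge_button', [0.55, 0.358, 0.179], 0.69), ('gauge_foot', [0.552, 0.361, 0.058], 0.88)]
```

```bash
python3 -m creep '{"translation":[[0,0,-42],[0,0,-42],[0,0,-36],[0,0,-13],[0,0,0],[15,7,0],[15,7,0],[15,6,0]],"spin":[0,0,0,0,0,0,0,0],"gripper":[0,0,0,0,0,0,0,0]}' 30
python3 -m creep '{"translation":[[0,0,-4],[0,0,0],[0,0,0]],"spin":[0,0,0],"gripper":[0,0,0]}' 30
```

```text
t: 34.65
eef_pos: [0.498, 0.3364, 0.0314]
ee_rot: [-3.14, -0.004, 0.436]
force: [0.3, -0.1, -1.4]
width: 0.0222
gripper_force: 30.0
t: 34.95
eef_pos: [0.4961, 0.335, 0.0256]
ee_rot: [-3.141, -0.001, 0.435]
force: [0.0, -0.3, -1.1]
width: 0.0224
gripper_force: 30.0
```

```bash
python3 -m creep '{"translation":[[0,0,-5],[0,0,0],[0,0,0]],"spin":[0,0,0],"gripper":[0,0,0]}' 30
python3 -m creep '{"translation":[[0,0,-2],[0,0,0],[0,0,0]],"spin":[0,0,0],"gripper":[0,0,0]}' 30
```

```text
t: 35.25
eef_pos: [0.4959, 0.3349, 0.0195]
ee_rot: [3.141, 0.0, 0.435]
force: [0.1, 0.3, -1.3]
width: 0.0228
gripper_force: 30.0
t: 35.55
eef_pos: [0.4962, 0.3351, 0.0175]
ee_rot: [-3.142, -0.0, 0.435]
force: [-0.2, -0.6, -1.3]
width: 0.0223
gripper_force: 30.0
```

```bash
python3 -m creep '{"translation":[[0,0,-1],[0,0,0],[0,0,0]],"spin":[0,0,0],"gripper":[0,0,0]}' 30
```

```text
t: 35.85
eef_pos: [0.4962, 0.3352, 0.0174]
ee_rot: [-3.142, -0.0, 0.435]
force: [-3.0, -0.3, 6.0]
width: 0.0219
gripper_force: 30.0
```

Contact. I'll release the bar, back out and go to the button.

```bash
python3 -m creep '{"translation":[[0,0,0],[0,0,0],[0,0,0],[0,0,0],[-9,-4,15],[-9,-4,35],[0,0,45],[0,0,45]],"spin":[0,0,0,0,0,0,0,0],"gripper":[0.6,0.6,0.6,0.6,0.6,0.6,0.6,0.6]}'
python3 -m creep '{"translation":[[0,0,45],[0,0,33],[0,0,0]],"spin":[0,0,0],"gripper":[0,0,0]}'
python3 - <<'E'
from h import *
d=grab('wrist','w9.png'); grab('scene'); print(get_state()['eef_pos'])
for n in('wrist','scene'):
  print(n,[(l,np.round(x['centre'],3).tolist(),round(x['confidence'],2)) for l in('gauge_button','flat_bar') for x in nets.pinpoint(n,l)[:3]])
E
```

```text
t: 36.65
eef_pos: [0.4777, 0.3265, 0.1578]
ee_rot: [3.141, 0.001, 0.435]
force: [0.1, 1.0, -0.3]
width: 0.0527
gripper_force: 0.0
t: 36.95
eef_pos: [0.4802, 0.3288, 0.2404]
ee_rot: [-3.139, -0.009, 0.436]
force: [0.1, -0.6, -1.0]
width: 0.0341
gripper_force: 0.0
[0.47819448 0.32726529 0.23528301]
wrist [('gauge_button', [0.548, 0.356, 0.179], 0.87), ('flat_bar', [0.514, 0.343, 0.02], 0.57)]
scene [('gauge_button', [0.551, 0.359, 0.175], 0.59), ('flat_bar', [0.512, 0.344, 0.011], 0.48), ('flat_bar', [0.295, -0.359, 0.002], 0.44), ('flat_bar', [0.527, -0.525, -0.0], 0.42)]
```

View pics/w9.png

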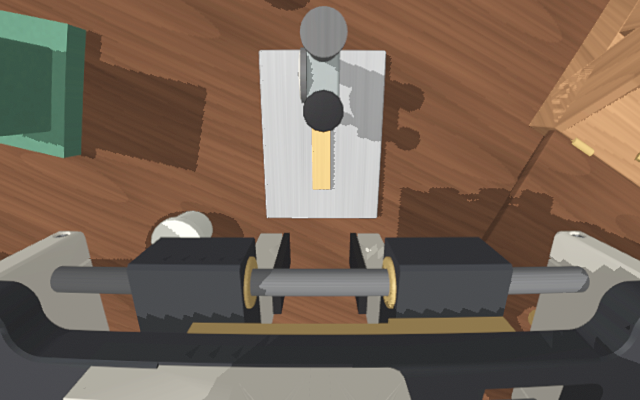

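```bash
python3 -m creep '{"translation":[[36,15,0],[36,15,0],[0,0,-40],[0,0,-12],[0,0,0],[0,0,-10],[0,0,-10],[0,0,-6]],"spin":[0,0,0,0,0,0,0,0],"gripper":[0,0,0,0,0,0,0,0]}'
python3 -m creep '{"translation":[[0,0,-3],[0,0,0],[0,0,0]],"spin":[0,0,0],"gripper":[0,0,0]}'
```

```text
t: 38.05
eef_pos: [0.5505, 0.3573, 0.1572]
ee_rot: [-3.141, -0.002, 0.436]
force: [1.5, -0.0, 3.0]
width: 0.0002
gripper_force: 1.5
t: 38.35
eef_pos: [0.5504, 0.3573, 0.1541]
ee_rot: [-3.141, -0.001, 0.435]
force: [1.5, -0.7, 3.6]
width: 0.0002
gripper_force: 1.4
```

```bash
python3 -m creep '{"translation":[[0,0,-4],[0,0,-2],[0,0,0],[0,0,0]],"spin":[0,0,0,0],"gripper":[0,0,0,0]}'
python3 -m creep '{"translation":[[0,0,-1.5],[0,0,0],[0,0,0]],"spin":[0,0,0],"gripper":[0,0,0]}'
```

```text
t: 38.75
eef_pos: [0.5503, 0.3573, 0.1476]
ee_rot: [-3.141, -0.0, 0.435]
force: [2.1, 0.7, 3.2]
width: 0.0004
gripper_force: 1.6
t: 39.05
eef_pos: [0.5504, 0.3573, 0.1473]
ee_rot: [-3.141, -0.001, 0.436]
force: [-0.0, 0.1, 10.3]
width: 0.0003
gripper_force: 4.9
```

Bearing at 147.3 mm, i.e. about 9 mm thick. Pause, lift, and go back for the bar.

```bash
python3 -m creep '{"translation":[[0,0,0],[0,0,0],[0,0,0],[0,0,0],[0,0,0],[0,0,0],[0,0,0],[0,0,0]],"spin":[0,0,0,0,0,0,0,0],"gripper":[0,0,0,0,0,0,0,0]}'
python3 -m creep '{"translation":[[0,0,0],[0,0,0],[0,0,8],[0,0,10],[0,0,15],[0,0,30],[0,0,24],[0,0,0]],"spin":[0,0,0,0,0,0,0,0],"gripper":[0,0,0,0,0,0,0,0]}'
python3 -m creep '{"translation":[[-36,-15,0],[-36,-15,0],[0,0,0]],"spin":[0,0,0],"gripper":[0.6,0.6,0.6]}'
python3 - <<'E'
from h import *
d=grab('wrist'); grab('scene')
for n in('wrist','scene'):
  print(n,[(l,np.round(x['centre'],3).tolist(),round(x['confidence'],2)) for l in('gauge_button','flat_bar') for x in nets.pinpoint(n,l)[:1]])
im=d['img']; hsv=cv2.cvtColor(im,cv2.COLOR_RGB2HSV)
m=((hsv[...,0]>=15)&(hsv[...,0]<=34)&(hsv[...,1]>60)&(hsv[...,2]>100)).astype(np.uint8); m[225:]=0; m[:,:260]=0; m[:,380:]=0
ys,xs=np.nonzero(m); r=cv2.fitLine(np.c_[xs,ys].astype(np.float32),cv2.DIST_HUBER,0,.01,.01).ravel()
W=ray(d,[(r[2]+r[0]*k,r[3]+r[1]*k) for k in(-25,25)],.025); e=W[0]-W[1];print(W, np.arctan2(e[1]*np.sign(e[0]),abs(e[0])), get_state()['eef_pos'])
print(ray(d,[(r[2]+r[0]/r[1]*(ys.max()-r[3]),ys.max())],.025))
E
```

```text
t: 39.85
eef_pos: [0.5504, 0.3573, 0.1473]
ee_rot: [-3.141, -0.001, 0.436]
force: [-1.2, -0.2, 10.4]
width: 0.0008
gripper_force: 4.9
t: 40.65
eef_pos: [0.5511, 0.3578, 0.2371]
ee_rot: [-3.14, -0.005, 0.435]
force: [-0.4, 0.4, 0.3]
width: 0.0005
gripper_force: 0.0
t: 40.95
eef_pos: [0.4742, 0.3247, 0.2328]
ee_rot: [-3.141, 0.003, 0.435]
force: [0.9, 0.9, 0.4]
width: 0.0189
gripper_force: 0.0
wrist [('gauge_button', [0.55, 0.361, 0.178], 0.69), ('flat_bar', [0.516, 0.345, 0.02], 0.72)]
scene [('gauge_button', [0.553, 0.359, 0.175], 0.49), ('flat_bar', [0.523, -0.528, -0.003], 0.59)]
[[0.52357772 0.3494858  0.025     ]
 [0.46906447 0.32255143 0.025     ]] 0.45890734920750437 [0.47861043 0.32727344 0.23259342]
[[0.46160142 0.31886378 0.025     ]]
```

```bash
python3 -m creep '{"translation":[[0,0,-45],[0,0,-45],[0,0,-45],[0,0,-40],[0,0,-19],[9,4,0],[9,4,0],[0,0,-20]],"spin":[0,0,0,0,0,0,0,0],"gripper":[0.5,0.5,0.5,0.5,0.5,0.5,0.5,0.5]}' 30
python3 -m creep '{"translation":[[0,0,0],[0,0,0],[0,0,-2]],"spin":[0,0,0],"gripper":[0.5,0.4,0.4]}' 30
```

```text
t: 42.05
eef_pos: [0.5006, 0.3388, 0.0227]
ee_rot: [-3.139, -0.008, 0.436]
force: [0.2, 1.0, 0.9]
width: 0.0436
gripper_force: 0.0
t: 42.35
eef_pos: [0.4972, 0.336, 0.0188]
ee_rot: [-3.141, -0.003, 0.435]
force: [0.1, 0.9, 1.2]
width: 0.0363
gripper_force: 0.0
```

```bash
python3 -m creep '{"translation":[[0,0,0],[0,0,0],[0,0,0],[0,0,0],[0,0,0]],"spin":[0,0,0,0,0],"gripper":[0,0,0,0,0]}' 30
python3 -m creep '{"translation":[[0,0,9],[-25,-11,0],[-25,-12,0],[0,0,30],[0,0,45],[0,0,45],[0,0,45],[0,0,38]],"spin":[0,0,0,0,0,0,0,0],"gripper":[0,0,0,0,0,0,0,0]}' 30
python3 -m creep '{"translation":[[20,-35,0],[20,-35,0],[20,-35,0],[20,-35,0],[20,-35,0],[20,-35,0],[20,-35,0],[21,-35,0]],"spin":[-0.08,-0.08,-0.08,-0.08,-0.08,-0.086,0,0],"gripper":[0,0,0,0,0,0,0,0]}' 30
python3 -m creep '{"translation":[[20,-35,0],[20,-36,0],[22,-37,0],[0,0,0]],"spin":[0,0,0,0],"gripper":[0,0,0,0]}' 30
python3 - <<'E'
from h import *
d=grab('wrist','w10.png')
s=get_state();print(s['eef_pos'],s['ee_rot'],s['width'])
E
```

```text
t: 42.85
eef_pos: [0.4964, 0.3353, 0.0177]
ee_rot: [-3.141, -0.001, 0.436]
force: [-1.3, -1.2, 5.8]
width: 0.0228
gripper_force: 30.0
t: 43.65
eef_pos: [0.446, 0.3119, 0.2321]
ee_rot: [-3.141, -0.002, 0.435]
force: [-0.5, 1.0, -2.4]
width: 0.0226
gripper_force: 30.0
t: 44.45
eef_pos: [0.6073, 0.0305, 0.2293]
ee_rot: [-3.141, 0.0, -0.051]
force: [0.6, 0.0, -1.7]
width: 0.0226
gripper_force: 30.0
t: 44.85
eef_pos: [0.6702, -0.0802, 0.2279]
ee_rot: [3.141, 0.002, -0.055]
force: [0.5, 0.6, -2.9]
width: 0.0223
gripper_force: 30.0
[ 0.66925358 -0.07843194  0.22792999] [ 3.14129652e+00  2.07233320e-03 -5.44582249e-02] 0.022719457500834494
```

View pics/w10.png

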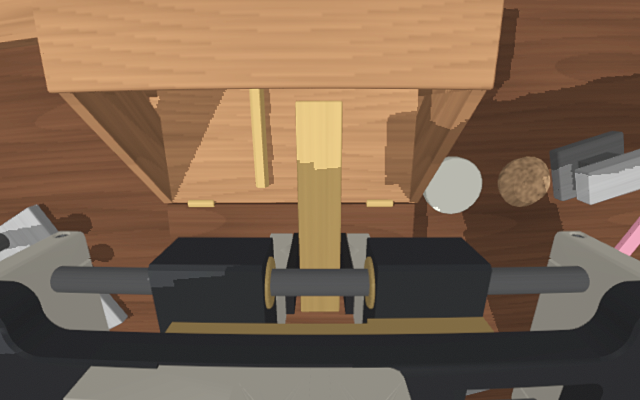

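```bash
python3 -m creep '{"translation":[[0,2,-42],[0,0,-42],[0,0,-42],[16,-1,-5],[16,-1,-5],[0,0,-20],[0,0,-12],[0,0,0]],"spin":[0,0,0,0,0,0,0,0],"gripper":[0,0,0,0,0,0,0,0]}' 30
python3 -m creep '{"translation":[[0,0,-4],[0,0,0],[0,0,0]],"spin":[0,0,0],"gripper":[0,0,0]}' 30
```

```text
t: 45.7
eef_pos: [0.699, -0.0754, 0.0588]
ee_rot: [3.141, 0.005, -0.051]
force: [-0.0, 0.8, -1.6]
width: 0.0223
gripper_force: 30.0
t: 46.0
eef_pos: [0.7015, -0.0759, 0.058]
ee_rot: [-3.141, -0.001, -0.051]
force: [0.3, -0.4, -2.1]
width: 0.0226
gripper_force: 30.0
```

```bash
python3 -m creep '{"translation":[[0,0,-3],[0,0,0],[0,0,0]],"spin":[0,0,0],"gripper":[0,0,0]}' 30
```

```text
t: 46.3
eef_pos: [0.7011, -0.076, 0.0541]
ee_rot: [-3.142, -0.0, -0.051]
force: [0.3, 0.1, -2.4]
width: 0.0225
gripper_force: 30.0
```

```bash
python3 -m creep '{"translation":[[0,0,-2],[0,0,0],[0,0,0]],"spin":[0,0,0],"gripper":[0,0,0]}' 30
```

```text
t: 46.6
eef_pos: [0.7012, -0.076, 0.052]
ee_rot: [3.142, 0.0, -0.051]
force: [-0.7, -0.1, -1.9]
width: 0.0227
gripper_force: 30.0
```

```bash
python3 -m creep '{"translation":[[0,0,-0.6],[0,0,0],[0,0,0],[0,0,0],[0,0,10],[0,0,40],[0,0,45],[0,0,45]],"spin":[0,0,0,0,0,0,0,0],"gripper":[0.5,0.5,0.5,0.5,0.5,0.5,0.5,0.5]}' 30
python3 -m creep '{"translation":[[0,0,40],[-39,6,0],[-39,6,0],[-39,7,0],[-39,6,0],[-39,6,0],[-39,7,0],[-38,6,0]],"spin":[0,0,0,0,0,0,0,0],"gripper":[0.7,0.7,0.7,0.7,0.7,0.7,0.7,0.7]}' 30
python3 - <<'E'
from h import *
d=grab('wrist','w11.png'); print(get_state()['eef_pos'],get_state()['ee_rot'])
for n in('wrist','top','scene'):
  if n!='wrist':grab(n)
  print(n,[(l,np.round(x['centre'],3).tolist(),round(x['confidence'],2)) for l in('door_knob','flat_bar','hex_bar') for x in nets.pinpoint(n,l)[:2]])
E
```

```text
t: 47.4
eef_pos: [0.7009, -0.0761, 0.1938]
ee_rot: [3.141, 0.0, -0.051]
force: [1.9, 0.4, 0.9]
width: 0.0436
gripper_force: 0.0
t: 48.2
eef_pos: [0.4277, -0.032, 0.2322]
ee_rot: [-3.141, -0.001, -0.051]
force: [-0.2, 1.5, 1.1]
width: 0.0613
gripper_force: 0.0
[ 0.42250442 -0.0322927   0.23217205] [-3.13973962e+00  3.34876962e-05 -5.22288455e-02]
wrist [('door_knob', [0.435, -0.036, 0.069], 0.82), ('flat_bar', [0.29, -0.365, 0.002], 0.65)]
top [('flat_bar', [0.705, -0.122, 0.051], 0.74), ('flat_bar', [0.297, -0.359, 0.001], 0.56), ('hex_bar', [0.708, -0.119, 0.048], 0.59), ('hex_bar', [0.724, -0.018, 0.05], 0.58)]
scene [('door_knob', [0.429, -0.032, 0.067], 0.79), ('flat_bar', [0.291, -0.358, 0.002], 0.66), ('flat_bar', [0.523, -0.524, -0.002], 0.47), ('hex_bar', [0.726, -0.017, 0.05], 0.45), ('hex_bar', [0.642, -0.349, 0.001], 0.29)]
```

View pics/w11.png

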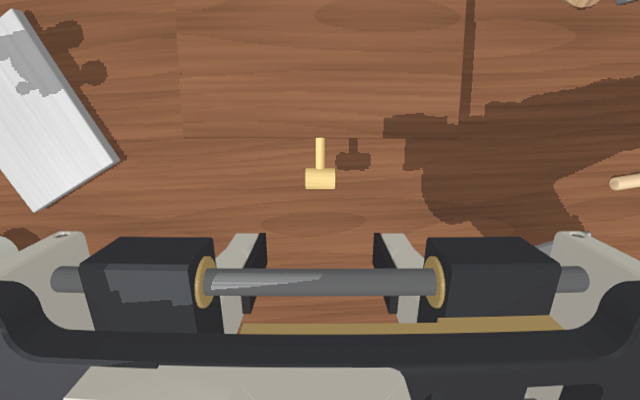

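```bash
python3 - <<'E'
from h import *
d=bars('top',.057)
cv2.imwrite('pics/cab3.png',cv2.cvtColor(cv2.resize(d['img'][95:195,265:385],None,fx=6.5,fy=6,interpolation=cv2.INTER_CUBIC),cv2.COLOR_RGB2BGR))
E
```

```text
top px [196, 109] area 42 c [0.893, 0.3973] size [0.0213, 0.0233] ang 0.068
top px [311, 157] area 135 c [0.7236, -0.016] size [0.0153, 0.1138] ang -0.043
top px [341, 162] area 248 c [0.7054, -0.1207] size [0.0263, 0.1176] ang -0.046
top px [547, 192] area 43 c [0.608, -0.8205] size [0.0209, 0.0245] ang -1.557
top px [534, 197] area 36 c [0.5907, -0.7762] size [0.016, 0.0252] ang -0.801
top px [522, 202] area 31 c [0.5734, -0.7359] size [0.0152, 0.0229] ang -0.622
```

View pics/cab3.png

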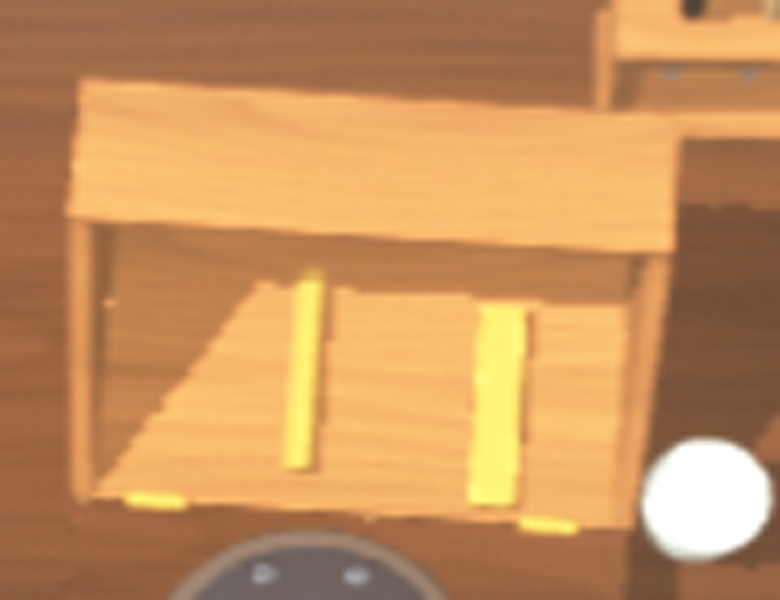

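```bash
python3 -m creep '{"translation":[[38,-17,0],[38,-17,0],[38,-17,0],[38,-17,0],[39,-16,0],[0,0,-45],[0,0,-45],[0,0,-45]],"spin":[0,0,0,0,0,0,0,0],"gripper":[0,0,0,0,0,0,0,0]}' 30
python3 -m creep '{"translation":[[0,0,-25],[0,0,-9],[0,0,0],[0,0,0]],"spin":[0,0,0,0],"gripper":[0,0,0,0]}' 30
```

```text
t: 49.65
eef_pos: [0.6203, -0.1164, 0.0943]
ee_rot: [3.142, 0.0, -0.052]
force: [-0.2, 0.5, 0.2]
width: 0.0036
gripper_force: 0.0
t: 50.05
eef_pos: [0.6213, -0.116, 0.0638]
ee_rot: [3.141, -0.002, -0.05]
force: [1.2, 0.4, 0.7]
width: 0.0009
gripper_force: 0.0
```

```bash
python3 -m creep '{"translation":[[0,0,-5],[0,0,-3],[0,0,0],[0,0,0]],"spin":[0,0,0,0],"gripper":[0,0,0,0]}' 30
```

```text
t: 50.45
eef_pos: [0.6203, -0.1159, 0.0549]
ee_rot: [-3.142, -0.001, -0.051]
force: [0.8, 0.5, -0.5]
width: 0.0007
gripper_force: 0.0
```

```bash
python3 -m creep '{"translation":[[7,0,0],[7,-1,0],[6,0,0],[6,0,0],[6,-1,0],[0,0,0],[0,0,0]],"spin":[0,0,0,0,0,0,0],"gripper":[0,0,0,0,0,0,0]}' 30
```

```text
t: 51.15
eef_pos: [0.6526, -0.1179, 0.0542]
ee_rot: [-3.141, -0.0, -0.051]
force: [-0.3, 0.3, 0.4]
width: 0.0005
gripper_force: 0.0
```

Back off, rise and look.

```bash
python3 -m creep '{"translation":[[-15,0,0],[-10,0,20],[0,0,45],[0,0,45],[-30,10,40],[-40,15,0],[-40,15,0],[-40,15,0]],"spin":[0,0,0,0,0,0,0,0],"gripper":[0,0,0,0.7,0.7,0.7,0.7,0.7]}' 30
python3 -m creep '{"translation":[[-40,15,0],[-8,16,0],[0,0,0]],"spin":[0,0,0],"gripper":[0.7,0.7,0.7]}' 30
python3 - <<'E'
from h import *
d=bars('top',.057,100); print(get_state()['eef_pos'],get_state()['ee_rot'])
for c in((.7236,-.016),(.7054,-.1207)): pass
grab('wrist')
print([(l,np.round(x['centre'],3).tolist(),round(x['confidence'],2)) for l in('door_knob',) for x in nets.pinpoint('wrist',l)[:2]])
E
```

```text
t: 51.95
eef_pos: [0.4764, -0.0627, 0.2037]
ee_rot: [-3.141, -0.001, -0.051]
force: [0.2, 1.2, -0.1]
width: 0.0349
gripper_force: 0.0
t: 52.25
eef_pos: [0.4288, -0.031, 0.2045]
ee_rot: [-3.14, -0.003, -0.049]
force: [0.7, 1.0, 0.6]
width: 0.058
gripper_force: 0.0
top px [311, 157] area 133 c [0.7236, -0.0163] size [0.0147, 0.1139] ang -0.05
top px [341, 158] area 232 c [0.7198, -0.1217] size [0.0263, 0.1163] ang -0.04
[ 0.42972797 -0.03138727  0.20439196] [-3.14052928e+00 -2.27442518e-03 -4.86661245e-02]
[('door_knob', [0.431, -0.031, 0.067], 0.67)]
```

```bash
python3 -m creep '{"translation":[[0,0,-45],[0,0,-45],[0,0,-40],[0,0,-25],[0,0,-6],[0,0,0],[0,0,0],[0,0,0]],"spin":[0,0,0,0,0,0,0,0],"gripper":[0.7,0.7,0.7,0.7,0.7,0.7,0.2,0.2]}' 35
python3 -m creep '{"translation":[[0,0,0],[0,0,0],[0,0,0],[0,0,0]],"spin":[0,0,0,0],"gripper":[0.2,0.2,0.2,0.2]}'
python3 - <<'E'
import numpy as np
# from phi=-1.55 to closed +0.757 (0.785-0.028)
ph=np.linspace(-1.54,0.757,20)
P=np.c_[.213*np.sin(ph)*np.cos(-.05),.213*np.sin(ph)*np.sin(-.05),.213*np.cos(ph)]*1000
print(np.diff(P,axis=0).round().astype(int).tolist(),(P[-1]-P[0]).round())
E
```

```text
t: 53.2
eef_pos: [0.431, -0.0319, 0.044]
ee_rot: [-3.141, -0.003, -0.051]
force: [0.3, -0.5, 0.3]
width: 0.0507
gripper_force: 0.0
t: 53.6
eef_pos: [0.4301, -0.0325, 0.0432]
ee_rot: [3.141, -0.001, -0.05]
force: [1.8, -4.2, 1.0]
width: 0.0314
gripper_force: 35.0
[[2, 0, 26], [5, 0, 25], [8, 0, 24], [11, -1, 23], [14, -1, 22], [16, -1, 20], [19, -1, 18], [21, -1, 15], [22, -1, 13], [24, -1, 10], [25, -1, 7], [25, -1, 4], [26, -1, 1], [26, -1, -2], [25, -1, -5], [24, -1, -8], [23, -1, -11], [22, -1, -14], [20, -1, -17]] [359. -18. 148.]
```

```bash
python3 -m creep '{"translation":[[2,0,26],[5,0,25],[8,0,24],[11,-1,23],[14,-1,22],[16,-1,20],[19,-1,18],[21,-1,15]],"spin":[0,0,0,0,0,0,0,0],"gripper":[0.2,0.2,0.2,0.2,0.2,0.2,0.2,0.2]}'

```

```text
t: 54.4
eef_pos: [0.5249, -0.0376, 0.2152]
ee_rot: [3.141, 0.003, -0.052]
force: [4.0, -2.4, -14.8]
width: 0.0316
gripper_force: 35.0
```

```bash
python3 -m creep '{"translation":[[22,-1,13],[24,-1,10],[25,-1,7],[25,-1,4],[26,-1,1],[26,-1,-2],[25,-1,-5],[24,-1,-8]],"spin":[0,0,0,0,0,0,0,0],"gripper":[0.2,0.2,0.2,0.2,0.2,0.2,0.2,0.2]}'

```

```text
t: 55.2
eef_pos: [0.7213, -0.0481, 0.235]
ee_rot: [3.138, 0.005, -0.052]
force: [-5.2, -9.6, -1.1]
width: 0.0316
gripper_force: 35.0
```

```bash
python3 -m creep '{"translation":[[23,-2,-11],[22,-2,-14],[12,-1,-10],[0,0,0],[0,0,0]],"spin":[0,0,0,0,0],"gripper":[0.2,0.2,0.2,0.2,0.2]}'

```

```text
t: 55.7
eef_pos: [0.7803, -0.0513, 0.2002]
ee_rot: [3.14, -0.0, -0.051]
force: [1.9, -6.3, -1.7]
width: 0.0314
gripper_force: 35.0
```

```bash
python3 -m creep '{"translation":[[5,0,-5],[5,0,-5],[0,0,0],[0,0,0]],"spin":[0,0,0,0],"gripper":[0.2,0.2,0.2,0.2]}'

```

```text
t: 56.1
eef_pos: [0.7895, -0.0519, 0.1919]
ee_rot: [3.14, -0.001, -0.051]
force: [0.0, -6.5, 3.1]
width: 0.0315
gripper_force: 35.0
```

```bash
python3 -m creep '{"translation":[[3,0,-3],[0,0,0],[0,0,0]],"spin":[0,0,0],"gripper":[0.2,0.2,0.2]}'

```

```text
t: 56.4
eef_pos: [0.7897, -0.0519, 0.1917]
ee_rot: [3.139, 0.003, -0.051]
force: [-17.1, -3.9, 18.6]
width: 0.0318
gripper_force: 35.0
```

```bash
python3 -m creep '{"translation":[[0,0,0],[0,0,0],[0,0,0],[0,0,0],[0,0,40],[0,0,40],[-30,0,20],[-40,20,0]],"spin":[0,0,0,0,0,0,0,0],"gripper":[0.7,0.7,0.7,0.7,0.7,0.7,0.7,0.7]}'
python3 -m creep '{"translation":[[-40,25,0],[-40,25,0],[-40,25,0],[-40,25,0],[-40,25,0],[-40,25,0],[0,0,0]],"spin":[0,0,0,0,0,0,0],"gripper":[0.7,0.7,0.7,0.7,0.7,0.7,0.7]}'
python3 - <<'E'
from h import *
a=grab('top')['img'][85:305,150:500]; b=grab('scene')['img'][150:350,200:480]
for n in('top','scene'): print(n,[np.round(x['centre'],3).tolist() for x in nets.pinpoint(n,'door_knob')[:2]])
o=np.vstack([cv2.resize(a,(560,300)),cv2.resize(b,(560,300))]); cv2.imwrite('pics/fin.png',cv2.cvtColor(o,cv2.COLOR_RGB2BGR)); print(get_state()['t'],get_state()['eef_pos'])
E
```

```text
t: 57.2
eef_pos: [0.7245, -0.0315, 0.2901]
ee_rot: [3.141, -0.005, -0.053]
force: [-0.5, 1.4, 0.2]
width: 0.0616
gripper_force: 0.0
t: 57.9
eef_pos: [0.4793, 0.122, 0.2886]
ee_rot: [-3.139, -0.001, -0.047]
force: [0.4, 0.3, 1.0]
width: 0.0612
gripper_force: 0.0
top [[0.786, -0.051, 0.204]]
scene [[0.784, -0.055, 0.203]]
58.1 [0.48326641 0.11997477 0.28773397]
```

View pics/fin.png

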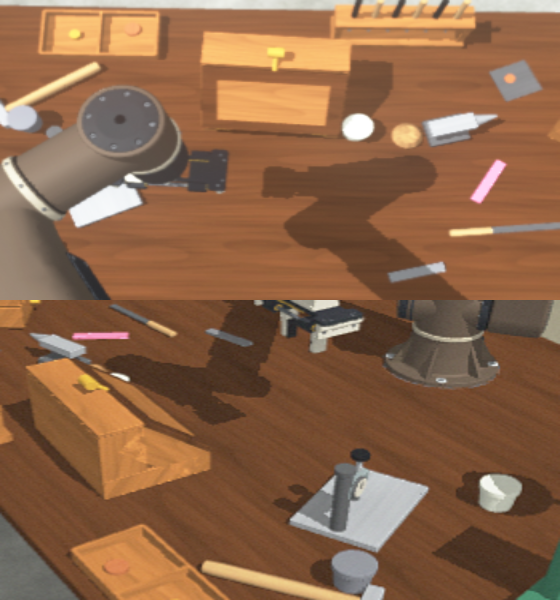

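```bash
python3 - <<'E'
from station import arm
print(arm.job_done())
E
```

```text
the job is handed in; nothing more can be done
None
```

I gauged the two brass bars on the bench, hex first (about 13 mm) then flat (about 9 mm); there was no square bar. Both were flat inside the cabinet when last seen, the door is shut against its stop, and the job was handed in at about 58 s, with no verdict returned.

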